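# Seat the stepped bracket on the drilling plate and test it for rocking

## Robot

A 6-joint arm with a two-finger parallel gripper is mounted at the origin on the work surface. World frame = base frame: x ahead of the robot, y to its left, z up, the work surface at z = 0. Lengths are in m, angles in rad, forces in N, time in s.
With the tool pointing down it reaches from about 0.275 to 0.85 m from the base axis. Payload 5.2 kg.
Tool frame: the origin (TCP) lies at the very end of the fingers, on their centre line; the grasp point (between the pads) lies behind it (r.tcp_to_grasp is the z of the grasp point in the tool frame, in m); z points along the fingers, y is the line along which they close (so a half turn about z gives the same grasp; the last joint's range is limited). The gripper opens to 85 mm and grips with 20 to 120 N. Pads are 22 mm wide; open, the fingers measure 114 mm over their backs; the gripper's body (76 mm by 85 mm) begins 54 mm behind the grasp point. The pads swing forward as they close: fully open they stand 13 mm farther back than shut.
Start: joints at [-1.48, 0.259, 1.535, -0, 1.348, -0.203], TCP at [0.159, -0.526, 0.231] pointing down, gripper open.
Joint ranges: [-3.14, 3.14], [-0.91, 2.08], [0.19, 2.58], [-1.22, 4.36], [0.22, 2.71], [-3.12, 3.12]. Speed limits (rad/s): [2.57, 2.57, 3.14, 3.14, 3.14, 3.14].

## Interface

Orientations are given as a unit quaternion [w, x, y, z].
In Python, from bench import r gives the robot as it stands.
- The arm moves only by the shell command python3 -m creep 'ROWS' [OPENING] [FORCE]. ROWS is JSON, a list of rows, each an object with "xyz": the shift along the world's x, y, z in cm, a list of three; "yaw": the turn about the world's z in degrees. A call has 1 to 10 rows; each row shifts and turns the commanded pose from where the row before left it; what a row does not reach is not made up. A row lasts 1/12 s, in which the tool goes at most 41.7 mm and 7.16 degrees, less where a joint would pass 70% of its speed; a pose out of reach is approached as far as the arm can. A call with a gripper value outside its range is refused whole. OPENING is the closure in counts, from 0 (fully open) to 255 (shut), set as the call begins (- or left out, the last holds). The fingers move at their own pace and stop on an object; FORCE is the grip in N (left out, the last holds). Time passes only in rows, so rows that do not move let the fingers close. It gives the time, the measured TCP pose, the force, the opening and the grip force at its end, in the units of the state.
- r.sense(): the state, without advancing time (a new reading comes with each control period).
- r.get_image(name): name is "side" or "top"; returns the picture (384x512x3 uint8, red, green, blue); there is no depth.
- r.calibration(name): a dict with "fx", "fy", "cx", "cy" (pixels), "cam_to_world" (4x4, takes a point from camera to world coordinates). Camera axes: x right, y down, z forward; pixel columns grow to the right and rows downward; lengths in m; the calibration is good to about 2 mm. A picture is of the moment at which its call begins. calibration takes no time and is no camera call.
- r.job_done(): hands the job in; it is judged then, once.
Trained networks look in the newest picture that a camera, given by its name, has taken for a name from the list of things; names that differ only in an ending like _2 or _b are one class to them, and where a whole thing is asked for, a point or a joint stands for the part that bears it (a point fixed in the world has none). Each returns a list of dicts, best first, with "confidence" (0 to 1); they miss things now and then, are a little off and sometimes report something else, mostly with a low value. They report only what shows in the picture. A call takes as long as a camera call. They do not tell look-alikes from the thing itself.
- r.masks_of(thing, camera): "mask" (384x512 bool, what is visible of it) and "bbox" ([centre column, centre row, width, height] in pixels, round what is visible of it).
The state is a dict: "time": time; "joints": joint angles; "joint_velocities": joint speeds; "joint_efforts": joint torques, N m; "tool_pos": TCP position; "ee_rot": TCP orientation; "contact_force": force on the tool from outside, world axes, zero at the start; "torque": the same for the moment, N m; "opening": opening from 0.0 (shut) to 1.0 (fully open); "grip_force": force on a finger pad.
Only numpy, scipy, OpenCV 4.12 (cv2) and the standard library are available. Lean on these libraries where they do the work, as an engineer would, in place of code of your own. Each camera call takes 0.05 s, during which the arm holds its last target. There are 200 camera calls.

## Task

Set the blue cast bracket with unequal legs (do not drop it) level on the drilling plate: its short leg on the middle of the bright packing block, its long leg inside the yellow outline. Let go of it, then press down with closed fingertips on the steel boss on its top to feel that it does not rock, and leave it sitting there. Do not disturb the grey bridge casting or the steam iron.

Things in the scene. Friction and masses are not known exactly. Their poses are not given: they have to be found in the camera images.
- bracket: Blue arch, 0.3 to 0.55 kg. Axes: x along bar to short leg, z up. Bar 130 x 32 (y) mm, z 45 to 65; its middle is free to grip across y. Legs 24 x 32: long at x=-50, foot z=0; short at x=+50, foot z=20. Steel boss, 26 across, on top at x=+50, its top z=71. Origin midway between legs at long foot level. Starts upright on the bench on both legs, x axis dipping 11 degrees.
- plate: Dark steel plate 220 x 150 x 20 mm, fixed on the bench. Origin on its top face (20 above bench) where the bracket's origin belongs; x axis points from yellow outline to packing block, z up. Covers x -100 to 120, y -75 to 75. Aluminium block fixed at x=+50, y=0: 44 x 64 (y), 20 high. Outline 48 x 56 at x=-50, y=0. The seated bracket is level, x axis along the plate's.
- bridge: Bystander: a grey cast bridge, the same arch as the bracket (130 x 32 x 65 mm) but with two equal legs and no boss. Origin under its middle at bench level, x along the bar. Stays where it is.
- iron: Bystander: a teal and white steam iron under repair, standing on its sole, about 235 x 110 x 140 mm, 1 kg. Origin on the sole, nose along its x axis. Stays where it is.
Not all that is in view belongs to the job. What is shaped like the bracket but green is not meant.

How it is judged:
On the way, in this order (a step that is already met when the one before it is completed fails the run):
1. the bracket stands level with its short leg on the packing block and its long leg in the outline, let go (horizontal distance between bracket and plate below 0.018 m and angle between the x axis of bracket and the x axis of plate, either way round below 0.26 rad and angle between bracket's own z axis and vertical below 0.07 rad and z of bracket in the frame of plate below 0.006 m and linear speed of bracket below 0.02 m/s and contact force between the fingers and bracket below 0.05 N), for 0.2 s.
2. closed fingertips press down on the boss with at least 1 N and the bracket stays level (contact force between the fingers and bracket above 1 N and x of the grasp point in the frame of bracket between 0.028 and 0.072 m and y of the grasp point in the frame of bracket between -0.02 and 0.02 m and z of the grasp point in the frame of bracket above 0.075 m and angle between bracket's own z axis and vertical below 0.07 rad and horizontal distance between bracket and plate below 0.018 m), for 0.1 s.
At the end, for the whole second after the job is handed in: The bracket stands still and level (within 4 degrees) with its short leg on the packing block and its long leg in the outline: its origin within 18 mm of the plate's origin horizontally and no more than 6 mm above the plate's top, its length within 15 degrees of the plate's x axis (horizontal distance between bracket and plate below 0.018 m and angle between the x axis of bracket and the x axis of plate, either way round below 0.26 rad and angle between bracket's own z axis and vertical below 0.07 rad and z of bracket in the frame of plate below 0.006 m and linear speed of bracket below 0.02 m/s); the robot touches nothing.
It fails at once if the bracket is dropped (falls free by about 20 mm or more) (contact force between bracket and anything else below 0.02 N and linear speed of bracket above 0.6 m/s).
It fails at once if the grey bridge is moved by more than 25 mm (distance of bridge from where it was at the start of the episode above 0.025 m).
It fails at once if the iron is moved by more than 25 mm (distance of iron from where it was at the start of the episode above 0.025 m).
It also fails if it takes over 51 s, if anything falls off the work surface, if the arm or the gripper's body presses on something with over 40 N, if the wrist force passes 120 N, or if a joint passes its speed limit or range.

## Working session

There is one attempt and no reset: what is moved stays moved. The work goes in short steps, Python scripts to look and compute and a shell command to move; the robot and the scene stay as the last step left them, time stands still between calls to the robot, and variables do not carry over. Pictures are saved under pics/ and viewed, at most 10 in all, crops included, and the job is handed in when it is done.

```bash
mkdir -p pics
cat > h.py <<'E'
from bench import r
import numpy as np, cv2
def ray(cam,u,v,z):
    c=r.calibration(cam);T=np.array(c["cam_to_world"])
    d=T[:3,:3]@np.array([(u-c["cx"])/c["fx"],(v-c["cy"])/c["fy"],1]);o=T[:3,3]
    return o+d*(z-o[2])/d[2]
def proj(cam,P):
    c=r.calibration(cam);T=np.linalg.inv(np.array(c["cam_to_world"]))
    p=np.atleast_2d(P)@T[:3,:3].T+T[:3,3]
    return np.c_[p[:,0]/p[:,2]*c["fx"]+c["cx"],p[:,1]/p[:,2]*c["fy"]+c["cy"]]
E
python3 - <<'E'
from h import *
a=r.get_image("top");b=r.get_image("side")
cv2.imwrite("pics/top.png",cv2.resize(a[:,:,::-1],(800,600),interpolation=cv2.INTER_CUBIC));cv2.imwrite("pics/side.png",cv2.resize(b[:,:,::-1],(800,600),interpolation=cv2.INTER_CUBIC))
np.save("top0.npy",a);np.save("side0.npy",b)
for c in("top","side"):
  print(c,np.round(r.calibration(c)["cam_to_world"],3).tolist(),r.calibration(c)["fx"])
  for t in("bracket","plate","bridge","iron"):
    for d in r.masks_of(t,c): print(c,t,round(d["confidence"],2),np.round(d["bbox"]))
s=r.sense();print(s,r.tcp_to_grasp)
E
```

```text
top [[0.005, -0.999, 0.047, 0.413], [-1.0, -0.005, 0.0, -0.142], [0.0, -0.047, -0.999, 1.181], [0.0, 0.0, 0.0, 1.0]] 440.4464627773143
top bracket 0.71 [120. 149.  41.  51.]
top plate 0.67 [291. 156.  65.  85.]
top iron 0.83 [383. 227.  48.  92.]
side [[-0.913, -0.277, 0.299, 0.17], [-0.408, 0.611, -0.679, 0.623], [0.005, -0.742, -0.671, 0.804], [0.0, 0.0, 0.0, 1.0]] 400.67480254324147
side bracket 0.75 [157. 285.  62.  36.]
side bracket 0.65 [249. 290.  57.  48.]
side plate 0.65 [246. 174.  85.  54.]
side bridge 0.78 [230. 221.  43.  48.]
side iron 0.77 [325. 138.  58.  51.]
{'time': 0.5, 'joints': array([-1.47980575e+00,  2.58602625e-01,  1.53501254e+00,  1.23682986e-05,
        1.34800969e+00, -2.02809527e-01]), 'joint_velocities': array([ 0.0009219 , -0.00163246, -0.00051152, -0.00204348,  0.0005843 ,
        0.00111258]), 'joint_efforts': array([-8.53006750e-04, -4.45523751e+01, -2.90648443e+01, -3.45482322e-04,
        2.03402793e-03,  1.14074177e-05]), 'tool_pos': array([ 0.15929662, -0.52642195,  0.23130328]), 'ee_rot': array([-1.57406017e-05,  9.89229776e-01,  1.46370930e-01,  6.92169506e-06]), 'contact_force': array([-0.07067201, -0.39544526,  0.21413501]), 'torque': array([-0.06226231, -0.04142967,  0.04102536]), 'grip_force': 0.0, 'opening': 0.9965812251400938} -0.0187
```

View pics/top.png

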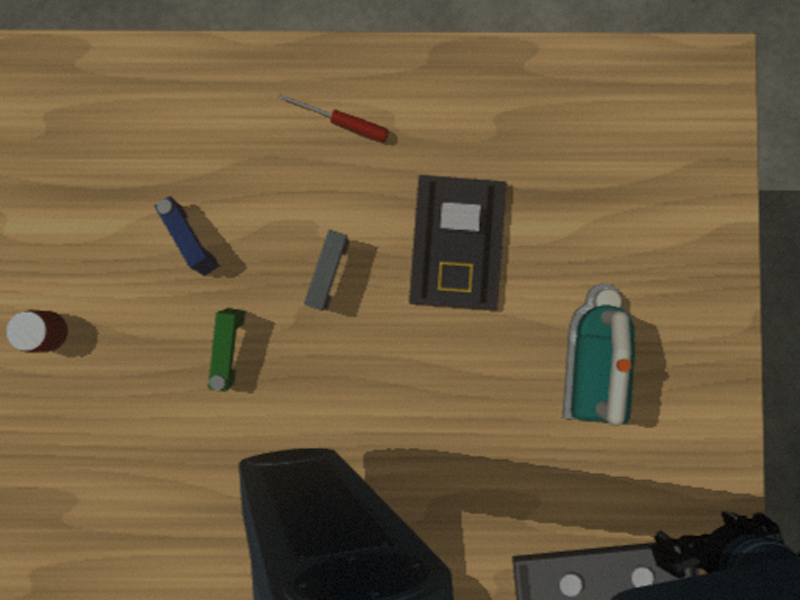

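View pics/side.png

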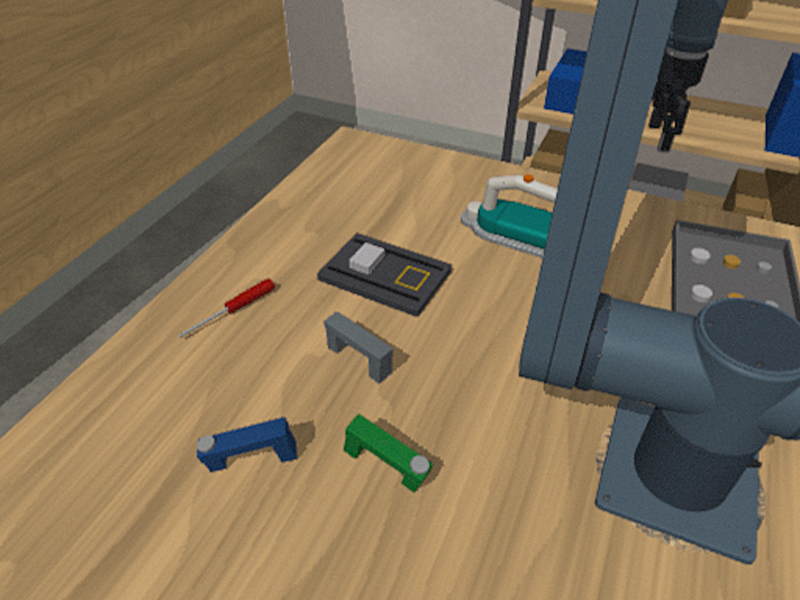

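Two shapes match the bracket: blue at (185,237) and green at (225,350) in the enlarged top view, or (247,443) and (388,452) in the side view. The task asks for the blue one. It has a steel boss at its far-left end, (165,205) in the top view. I'll confirm with a crop and fit the poses.

```bash
cat >> h.py <<'E'
from scipy.optimize import minimize
from scipy.spatial.transform import Rotation as R
def box(x,y,z): return np.array([[a,b,c] for a in x for b in y for c in z])/1000
BR=[box((-65,65),(-16,16),(45,65)),box((-62,-38),(-16,16),(0,50)),box((38,62),(-16,16),(20,50)),
    np.array([[50+13*np.cos(t),13*np.sin(t),z] for t in np.arange(0,6.3,.3) for z in(65,71)])/1000]
def pose(p,tilt,z): 
    return R.from_euler("ZY",[p[2],tilt]).as_matrix(),np.array([p[0],p[1],z])
def render(cam,p,tilt,z,S=4):
    Rm,t=pose(p,tilt,z);m=np.zeros((384*S,512*S),np.uint8)
    for b in BR:
        q=(proj(cam,b@Rm.T+t)+.5)*S
        cv2.fillConvexPoly(m,cv2.convexHull(q.astype(np.float32)).round().astype(np.int32),1)
    return cv2.resize(m.astype(np.float32),(512,384),interpolation=cv2.INTER_AREA)
def fit(masks,p0,tilt,z):
    f=lambda p:sum(np.abs(render(c,p,tilt,z)-m).sum()/m.sum() for c,m in masks.items())
    best=min((minimize(f,p0,method="Nelder-Mead",options=dict(initial_simplex=[p0,p0+[.01,0,0],p0+[0,.01,0],p0+[0,0,.2*s]])) for s in(1,-1)),key=lambda b:b.fun)
    return best.x,best.fun
E
python3 - <<'E'
from h import *
a=np.load("top0.npy");b=np.load("side0.npy")
crop=np.hstack([cv2.resize(a[115:185,85:165,::-1],(400,350),interpolation=cv2.INTER_CUBIC),cv2.resize(b[255:325,120:200,::-1],(400,350),interpolation=cv2.INTER_CUBIC)])
cv2.imwrite("pics/crop.png",crop)
M={}
for c in("top","side"):
    for d in r.masks_of("bracket",c):
        im=dict(top=a,side=b)[c];k=im[d["mask"]].mean(0)
        print(c,k)
        if k[2]>k[1]*1.2 : M[c]=d["mask"].astype(np.float32)
# boss at px (105,131), far end (133,172)
P=ray("top",105,131,.06);Q=ray("top",133,172,.06);yaw=np.arctan2(*(P-Q)[1::-1])
p0=np.array([*((P+Q)/2)[:2],yaw]);print("init",p0)
for ms in(M,{"top":M["top"]},{"side":M["side"]}): print(fit(ms,p0,np.radians(11.3),-.0074))
h=cv2.cvtColor(a,cv2.COLOR_RGB2HSV).astype(int)
s=np.zeros((384,512),bool);s[112:200,258:325]=1
ye=s&(h[...,1]>110)&(h[...,0]>18)&(h[...,0]<35)&(h[...,2]>80);ye[:165]=0;ye[:,:278]=0;ye[190:]=0;ye[:,305:]=0
bl=s&(a.min(2)>120);bl[155:]=0
for n,m,z in(("out",ye,.02),("block",bl,.04)):
    pts=np.argwhere(m)[:,::-1].astype(np.float32);rc=cv2.minAreaRect(pts);print(n,len(pts),rc,ray("top",*rc[0],z))
d=r.masks_of("plate","top")[0];pts=np.argwhere(d["mask"])[:,::-1].astype(np.float32);rc=cv2.minAreaRect(pts);print("plate",rc,ray("top",*rc[0],.02))
E
```

```text
top [47.58555133 50.99239544 63.84917617]
side [40.21568627 64.07843137 96.61846405]
side [ 38.57599309 106.51122625  54.93350604]
init [0.57284707 0.22185539 0.61179438]
(array([0.57349126, 0.22808412, 0.56891237]), np.float64(0.22613731026649475))
(array([0.57296348, 0.22930087, 0.57714782]), np.float64(0.06962927430868149))
(array([0.57545277, 0.2253919 , 0.5803801 ]), np.float64(0.07460171729326248))
out 143 ((290.94415283203125, 176.78172302246094), (21.801597595214844, 18.381738662719727), 4.085616588592529) [ 0.51352115 -0.22124459  0.02      ]
block 354 ((294.1598815917969, 138.26141357421875), (22.870302200317383, 15.888092041015625), 4.085616588592529) [ 0.61264101 -0.22808961  0.04      ]
plate ((292.08734130859375, 155.3212890625), (58.06314468383789, 83.5119400024414), 4.23639440536499) [ 0.57058414 -0.22416828  0.02      ]
```

View pics/crop.png

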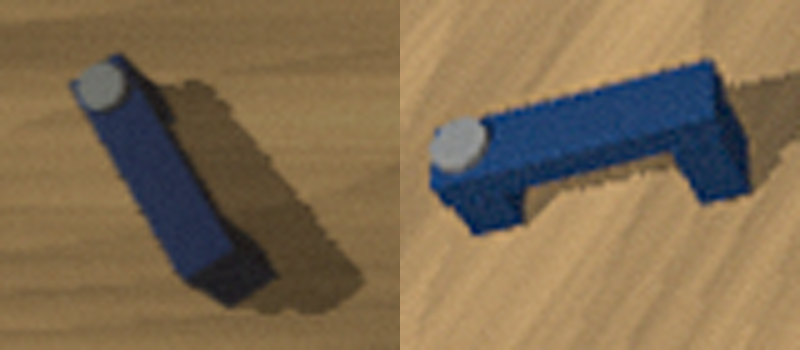

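The crop confirms it: a blue arch with a grey boss at its far-left end, (100,88) in the crop's left half, and a short leg under the boss. Its pose is about (0.574, 0.228) with yaw 33°. The plate origin is about (0.562, -0.224) with yaw -4°. Next I move above the bracket.

```bash
python3 -m creep '[{"xyz":[2,3.6,0],"yaw":1.6},{"xyz":[2,3.6,0],"yaw":1.6},{"xyz":[2,3.6,0],"yaw":1.6},{"xyz":[2,3.6,0],"yaw":1.6},{"xyz":[2,3.6,0],"yaw":1.6},{"xyz":[2,3.6,0],"yaw":1.6},{"xyz":[2,3.6,0],"yaw":1.6},{"xyz":[2,3.6,0],"yaw":1.6},{"xyz":[2,3.6,0],"yaw":1.6},{"xyz":[2,3.6,0],"yaw":1.6}]' 0 20
python3 -m creep '[{"xyz":[2,3.6,0],"yaw":0},{"xyz":[2,3.6,0],"yaw":0},{"xyz":[2,3.6,0],"yaw":0},{"xyz":[2,3.6,0],"yaw":0},{"xyz":[2,3.6,0],"yaw":0},{"xyz":[2,3.6,0],"yaw":0},{"xyz":[2,3.6,0],"yaw":0},{"xyz":[2,3.6,0],"yaw":0},{"xyz":[2,3.6,0],"yaw":0},{"xyz":[0,0,0],"yaw":0}]'
```

```text
time: 1.48
tool_pos: [0.3598, -0.1646, 0.2317]
ee_rot: [0.001, 0.959, 0.283, 0.0]
contact_force: [1.9, -1.1, 0.1]
opening: 0.997
grip_force: 0.0
time: 2.32
tool_pos: [0.5417, 0.1636, 0.2307]
ee_rot: [-0.001, 0.959, 0.285, 0.001]
contact_force: [-0.1, -0.3, 0.6]
opening: 1.0
grip_force: 0.0
```

```bash
python3 -m creep '[{"xyz":[2,3.5,0],"yaw":0},{"xyz":[2.1,3.5,0],"yaw":0},{"xyz":[0,0,-3],"yaw":0},{"xyz":[0,0,-3],"yaw":0},{"xyz":[0,0,-3],"yaw":0},{"xyz":[0,0,-1],"yaw":0},{"xyz":[0,0,0],"yaw":0}]'
python3 - <<'E'
from h import *
b=r.get_image("side");a=r.get_image("top")
cv2.imwrite("pics/above.png",np.hstack([cv2.resize(a[90:210,60:180,::-1],(400,400),interpolation=cv2.INTER_CUBIC),cv2.resize(b[220:340,100:220,::-1],(400,400),interpolation=cv2.INTER_CUBIC)]))
t=r.sense()["tool_pos"];print(t)
E
```

```text
time: 2.9
tool_pos: [0.578, 0.2268, 0.1281]
ee_rot: [-0.0, 0.959, 0.283, -0.003]
contact_force: [-1.1, -0.2, 0.5]
opening: 0.997
grip_force: 0.0
[0.58091655 0.22730166 0.13238246]
```

View pics/above.png

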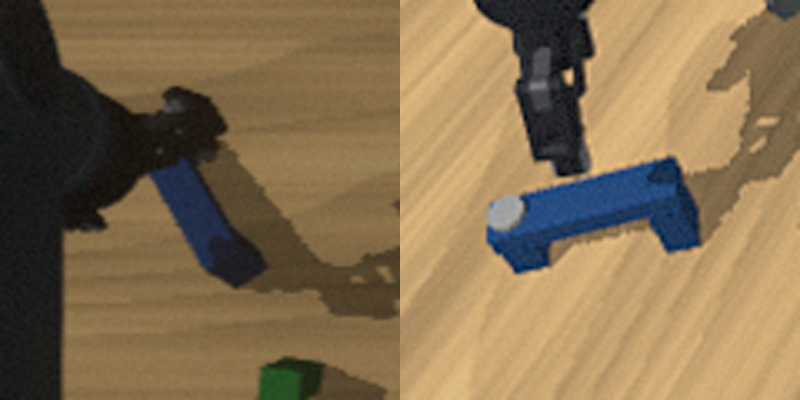

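The fingers are astride the bar at (180,150) in the left half of the crop, and the bracket has not moved. I correct by +6 mm in y, then descend, grip gently and lift.

```bash
python3 -m creep '[{"xyz":[0.2,0.6,-2.5],"yaw":0},{"xyz":[0,0,-2.5],"yaw":0},{"xyz":[0,0,-2.5],"yaw":0},{"xyz":[0,0,-2],"yaw":0},{"xyz":[0,0,-0.6],"yaw":0},{"xyz":[0,0,0],"yaw":0},{"xyz":[0,0,0],"yaw":0}]'
python3 -m creep '[{"xyz":[0,0,0],"yaw":0},{"xyz":[0,0,0],"yaw":0},{"xyz":[0,0,0],"yaw":0},{"xyz":[0,0,0],"yaw":0},{"xyz":[0,0,0],"yaw":0},{"xyz":[0,0,0],"yaw":0},{"xyz":[0,0,0],"yaw":0},{"xyz":[0,0,0],"yaw":0},{"xyz":[0,0,0],"yaw":0},{"xyz":[0,0,0],"yaw":0}]' 255 30
```

```text
time: 3.58
tool_pos: [0.5839, 0.2337, 0.0324]
ee_rot: [0.0, 0.959, 0.283, 0.002]
contact_force: [0.7, -0.7, 0.5]
opening: 0.997
grip_force: 0.0
time: 4.42
tool_pos: [0.5828, 0.2336, 0.0312]
ee_rot: [0.0, 0.959, 0.283, 0.001]
contact_force: [0.2, -0.5, 5.5]
opening: 0.369
grip_force: 35.0
```

```bash
python3 -m creep '[{"xyz":[0,0,0.5],"yaw":0},{"xyz":[0,0,1],"yaw":0},{"xyz":[0,0,2],"yaw":0},{"xyz":[0,0,3],"yaw":0},{"xyz":[0,0,3],"yaw":0},{"xyz":[0,0,2],"yaw":0},{"xyz":[0,0,0.5],"yaw":0},{"xyz":[0,0,0],"yaw":0},{"xyz":[0,0,0],"yaw":0}]'
python3 - <<'E'
from h import *
b=r.get_image("side")
cv2.imwrite("pics/lift.png",cv2.resize(b[180:340,90:250,::-1],(600,600),interpolation=cv2.INTER_CUBIC))
E
```

```text
time: 5.17
tool_pos: [0.5813, 0.2334, 0.1491]
ee_rot: [-0.0, 0.959, 0.283, -0.001]
contact_force: [-0.1, 0.1, -5.0]
opening: 0.37
grip_force: 34.1
```

View pics/lift.png

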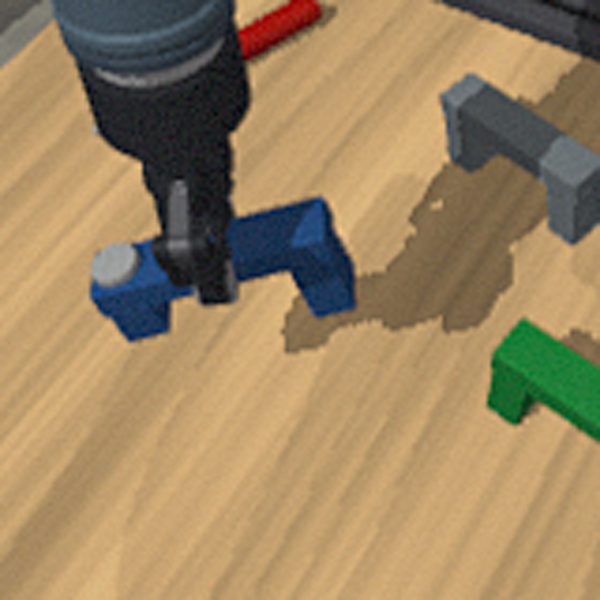

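The bracket is held at mid-bar at (200,250), still dipping toward the boss end. Next I carry it to the plate.

```bash
python3 -m creep '[{"xyz":[-0.1,-2,0.3],"yaw":-2},{"xyz":[-0.1,-3.8,0],"yaw":-4},{"xyz":[-0.1,-3.8,0],"yaw":-4},{"xyz":[-0.1,-3.8,0],"yaw":-4},{"xyz":[-0.1,-3.8,0],"yaw":-4},{"xyz":[-0.1,-3.8,0],"yaw":-4},{"xyz":[-0.1,-3.8,0],"yaw":-4},{"xyz":[-0.1,-3.8,0],"yaw":-4},{"xyz":[-0.1,-3.8,0],"yaw":-4},{"xyz":[-0.1,-3.8,0],"yaw":-3}]'
python3 -m creep '[{"xyz":[-0.1,-3.8,0],"yaw":0},{"xyz":[0,-3,0],"yaw":0},{"xyz":[0,-1.5,0],"yaw":0},{"xyz":[0,-0.8,0],"yaw":0},{"xyz":[0,0,0],"yaw":0},{"xyz":[0,0,0],"yaw":0},{"xyz":[0,0,0],"yaw":0}]'
python3 - <<'E'
from h import *
s=r.sense();t=s["tool_pos"];y=2*np.degrees(np.arctan2(s["ee_rot"][2],s["ee_rot"][1]))
print(t,y,"go cm",(np.array([.570,-.2245])-t[:2])*100,-4-y)
b=r.get_image("side")
cv2.imwrite("pics/over.png",cv2.resize(b[60:220,170:330,::-1],(600,600),interpolation=cv2.INTER_CUBIC))
E
```

```text
time: 6.05
tool_pos: [0.5706, -0.1297, 0.1509]
ee_rot: [-0.001, 0.999, -0.038, -0.002]
contact_force: [0.7, 0.9, -4.4]
opening: 0.371
grip_force: 34.1
time: 6.63
tool_pos: [0.5711, -0.2174, 0.1527]
ee_rot: [-0.001, 0.999, -0.036, -0.001]
contact_force: [-0.2, -0.1, -4.3]
opening: 0.368
grip_force: 34.0
[ 0.57108879 -0.2173735   0.15268102] -4.084480204885598 go cm [-0.10887883 -0.71265026] 0.08448020488559838
```

View pics/over.png

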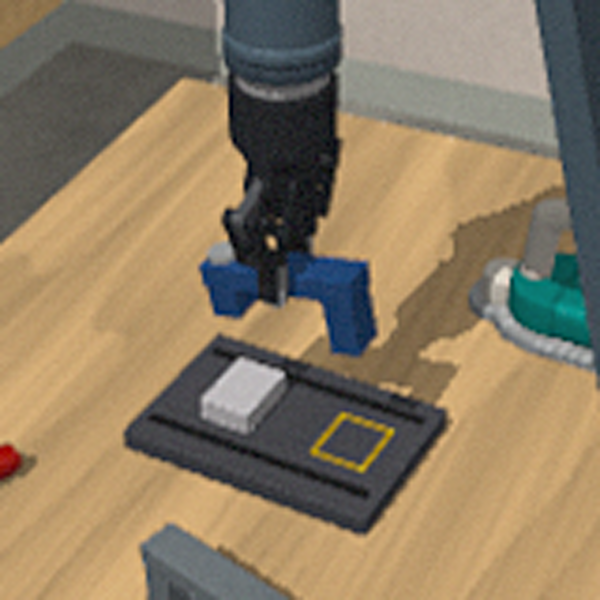

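It is over the plate, still tilted, with the block at (243,393) and the outline at (353,442). I centre it and lower to just above the block.

```bash
python3 -m creep '[{"xyz":[-0.1,-0.7,-1],"yaw":0},{"xyz":[0,0,-2],"yaw":0},{"xyz":[0,0,-2],"yaw":0},{"xyz":[0,0,-1.5],"yaw":0},{"xyz":[0,0,-0.7],"yaw":0},{"xyz":[0,0,0],"yaw":0},{"xyz":[0,0,0],"yaw":0},{"xyz":[0,0,0],"yaw":0}]'
python3 - <<'E'
from h import *
b=r.get_image("side")
s=r.sense();t=s["tool_pos"];print(t,2*np.degrees(np.arctan2(s["ee_rot"][2],s["ee_rot"][1])))
h=cv2.cvtColor(b,cv2.COLOR_RGB2HSV)
m=((h[...,0]>105)&(h[...,0]<120)&(h[...,1]>140)&(h[...,2]>40));m[:120]=0;m[230:]=0;m[:,:200]=0;m[:,300:]=0
print(m.sum(),[(v.min(),v.max()) for v in np.nonzero(m)])
big=cv2.resize(b,None,fx=6,fy=6,interpolation=cv2.INTER_CUBIC)[:,:,::-1].copy()
# expected outline with grip at tcp: origin = grip xy - 10.8mm along heading
yaw=np.radians(-4);o=t[:2]-.0108*np.array([np.cos(yaw),np.sin(yaw)])
e=render("side",[*o,yaw],np.radians(11.3),t[2]-.0312-.0074)
cs,_=cv2.findContours((cv2.resize(e,None,fx=6,fy=6)>.5).astype(np.uint8),0,2);cv2.drawContours(big,cs,-1,(0,0,255),1)
cv2.imwrite("pics/pre.png",big[690:1230,1200:1900])
E
```

```text
time: 7.35
tool_pos: [0.5711, -0.2267, 0.0824]
ee_rot: [0.001, 0.999, -0.036, 0.001]
contact_force: [1.0, -0.2, -4.8]
opening: 0.365
grip_force: 34.0
[ 0.57122575 -0.22684993  0.08264598] -4.148132619673695
450 [(np.int64(137), np.int64(171)), (np.int64(226), np.int64(270))]
```

View pics/pre.png

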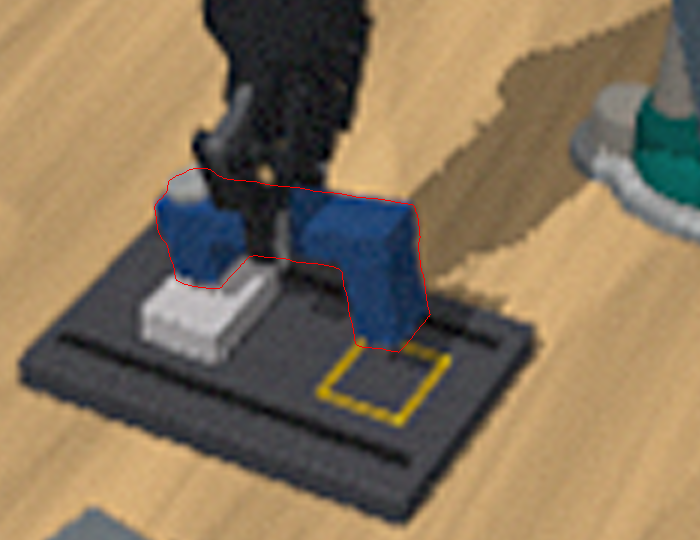

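The predicted outline (red) fits the held bracket. Its short leg is over the block at (210,290) and its long leg over the outline at (385,350). I lower it onto the block, then rock it level by moving down and back along -x.

```bash
python3 -m creep '[{"xyz":[-0.1,0.2,-0.3],"yaw":0},{"xyz":[0,0,-0.3],"yaw":0},{"xyz":[0,0,-0.3],"yaw":0},{"xyz":[0,0,-0.2],"yaw":0},{"xyz":[0,0,0],"yaw":0},{"xyz":[0,0,0],"yaw":0}]' - 20
python3 -m creep '[{"xyz":[-0.13,0.01,-0.2],"yaw":0},{"xyz":[-0.13,0.01,-0.2],"yaw":0},{"xyz":[-0.13,0.01,-0.2],"yaw":0},{"xyz":[0,0,0],"yaw":0},{"xyz":[0,0,0],"yaw":0}]'
```

```text
time: 7.9
tool_pos: [0.5693, -0.2245, 0.0706]
ee_rot: [0.0, 0.999, -0.036, 0.0]
contact_force: [-1.7, -0.3, -1.5]
opening: 0.367
grip_force: 33.5
time: 8.32
tool_pos: [0.5652, -0.2245, 0.0648]
ee_rot: [0.0, 0.999, -0.036, 0.0]
contact_force: [-4.1, 0.2, 5.1]
opening: 0.367
grip_force: 33.9
```

```bash
python3 -m creep '[{"xyz":[-0.13,0.01,-0.2],"yaw":0},{"xyz":[-0.13,0.01,-0.2],"yaw":0},{"xyz":[-0.06,0,-0.1],"yaw":0},{"xyz":[0,0,0],"yaw":0},{"xyz":[0,0,0],"yaw":0}]'
python3 - <<'E'
from h import *
b=r.get_image("side");t=r.sense()["tool_pos"];print(t,r.sense()["contact_force"])
big=cv2.resize(b,None,fx=6,fy=6,interpolation=cv2.INTER_CUBIC)[:,:,::-1].copy()
e=render("side",[.562,-.224,np.radians(-4)],0,.02)
cs,_=cv2.findContours((cv2.resize(e,None,fx=6,fy=6)>.5).astype(np.uint8),0,2);cv2.drawContours(big,cs,-1,(0,0,255),1)
cv2.imwrite("pics/set.png",big[690:1230,1200:1900])
E
```

```text
time: 8.73
tool_pos: [0.562, -0.2241, 0.0593]
ee_rot: [0.0, 0.999, -0.036, -0.0]
contact_force: [-4.4, -1.0, 2.9]
opening: 0.365
grip_force: 34.0
[ 0.56210059 -0.22413385  0.059323  ] [-5.27245095 -1.03782261  3.37871119]
```

View pics/set.png

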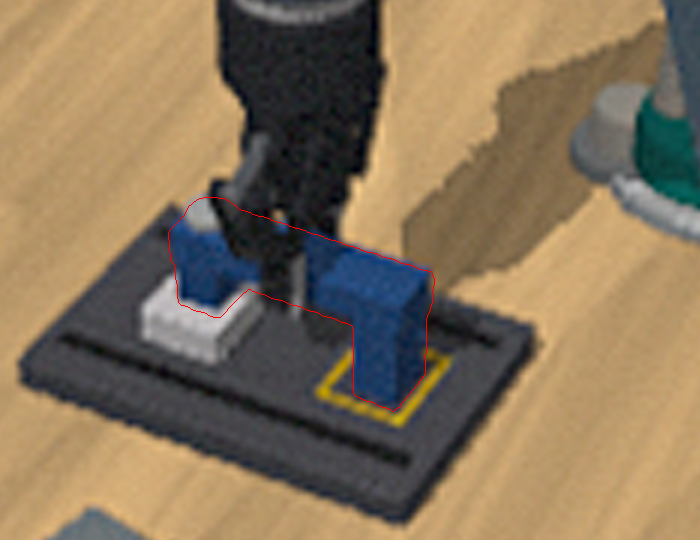

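The long leg stands inside the outline at (393,400) and the short leg is on the block at (208,305), close to the predicted level pose in red. I lower 2 mm more, then release.

```bash
python3 -m creep '[{"xyz":[0,0,-0.1],"yaw":0},{"xyz":[0,0,-0.1],"yaw":0},{"xyz":[0,0,0],"yaw":0},{"xyz":[0,0,0],"yaw":0}]'
```

```text
time: 9.12
tool_pos: [0.5622, -0.2241, 0.0591]
ee_rot: [0.0, 0.999, -0.036, 0.0]
contact_force: [-9.4, 1.2, 15.8]
opening: 0.369
grip_force: 35.5
```

```bash
python3 -m creep '[{"xyz":[-0.05,0,0.15],"yaw":0},{"xyz":[0,0,0],"yaw":0}]'
python3 -m creep '[{"xyz":[0,0,0],"yaw":0},{"xyz":[0,0,0],"yaw":0},{"xyz":[0,0,0],"yaw":0},{"xyz":[0,0,0],"yaw":0},{"xyz":[0,0,0],"yaw":0},{"xyz":[0,0,0],"yaw":0},{"xyz":[0,0,0],"yaw":0},{"xyz":[0,0,0],"yaw":0}]' 0
python3 -m creep '[{"xyz":[0,0,1],"yaw":0},{"xyz":[0,0,2],"yaw":0},{"xyz":[0,0,2],"yaw":0},{"xyz":[0,0,2],"yaw":0},{"xyz":[0,0,1],"yaw":0},{"xyz":[0,0,0],"yaw":0},{"xyz":[0,0,0],"yaw":0},{"xyz":[0,0,0],"yaw":0}]' 255
python3 - <<'E'
from h import *
b=r.get_image("side");s=r.sense();t=s["tool_pos"];print(t,s["opening"],s["contact_force"])
M={}
for d in r.masks_of("bracket","side"):
    k=b[d["mask"]].mean(0)
    if k[2]>k[1]*1.2: M["side"]=d["mask"].astype(np.float32)
print([fit(M,np.array([.562,-.224,-.07]),tl,.02) for tl in(0,.05,.1)] if M else None)
big=cv2.resize(b,None,fx=6,fy=6,interpolation=cv2.INTER_CUBIC)[:,:,::-1].copy()
e=render("side",[.562,-.224,np.radians(-4)],0,.02)
cs,_=cv2.findContours((cv2.resize(e,None,fx=6,fy=6)>.5).astype(np.uint8),0,2);cv2.drawContours(big,cs,-1,(0,0,255),1)
cv2.imwrite("pics/rel.png",big[690:1230,1200:1900])
E
```

```text
time: 9.28
tool_pos: [0.5622, -0.224, 0.0591]
ee_rot: [0.0, 0.999, -0.036, 0.001]
contact_force: [-3.2, 0.9, 5.4]
opening: 0.372
grip_force: 34.2
time: 9.95
tool_pos: [0.5617, -0.2239, 0.0588]
ee_rot: [-0.0, 0.999, -0.036, 0.0]
contact_force: [0.4, -0.3, 0.6]
opening: 0.999
grip_force: 0.0
time: 10.62
tool_pos: [0.561, -0.2235, 0.1378]
ee_rot: [-0.0, 0.999, -0.036, -0.001]
contact_force: [0.3, -0.3, -0.5]
opening: 0.001
grip_force: 0.0
[ 0.56088062 -0.22341784  0.13741925] 0.0003966647736969616 [-0.25068829  0.32109381 -0.17263727]
[(array([ 0.56431518, -0.22899402, -0.07163783]), np.float64(0.05998263880610466)), (array([ 0.562799  , -0.22937516, -0.10572536]), np.float64(0.06501735746860504)), (array([ 0.56139462, -0.22939038, -0.15191688]), np.float64(0.08602430671453476))]
```

View pics/rel.png

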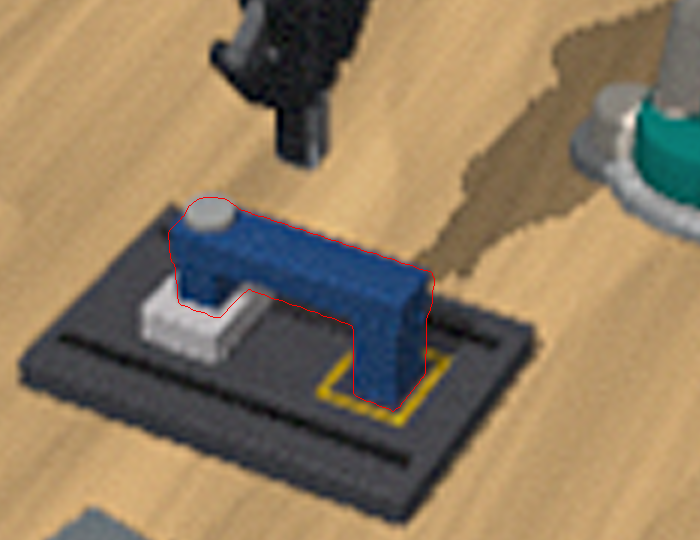

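The bracket is released, level and seated in the red outline, with the boss at (212,212). Next I go over the boss at (0.612, -0.2275) with the fingers closed.

```bash
python3 -m creep '[{"xyz":[2.5,-0.2,0],"yaw":0},{"xyz":[2.6,-0.2,0],"yaw":0},{"xyz":[0,0,-1.5],"yaw":0},{"xyz":[0,0,-1.5],"yaw":0},{"xyz":[0,0,-0.6],"yaw":0},{"xyz":[0,0,0],"yaw":0},{"xyz":[0,0,0],"yaw":0},{"xyz":[0,0,0],"yaw":0}]'
```

```text
time: 11.38
tool_pos: [0.6129, -0.2282, 0.1033]
ee_rot: [0.0, 0.999, -0.036, 0.0]
contact_force: [-0.7, -0.2, 0.3]
opening: -0.004
grip_force: 0.0
```

```bash
python3 -m creep '[{"xyz":[0,0,-0.4],"yaw":0},{"xyz":[0,0,-0.3],"yaw":0},{"xyz":[0,0,-0.2],"yaw":0},{"xyz":[0,0,-0.15],"yaw":0},{"xyz":[0,0,-0.1],"yaw":0},{"xyz":[0,0,-0.1],"yaw":0},{"xyz":[0,0,0],"yaw":0},{"xyz":[0,0,0],"yaw":0}]'
```

```text
time: 12.05
tool_pos: [0.6126, -0.2279, 0.0911]
ee_rot: [0.0, 0.999, -0.036, 0.0]
contact_force: [-1.8, 0.5, 5.4]
opening: -0.0
grip_force: 2.8
```

```bash
python3 -m creep '[{"xyz":[0,0,-0.05],"yaw":0},{"xyz":[0,0,0],"yaw":0},{"xyz":[0,0,0],"yaw":0}]'
python3 -m creep '[{"xyz":[0,0,0.5],"yaw":0},{"xyz":[0,0,2],"yaw":0},{"xyz":[0,0,3],"yaw":0},{"xyz":[0,0,3],"yaw":0},{"xyz":[0,0,1],"yaw":0},{"xyz":[0,0,0],"yaw":0},{"xyz":[0,0,0],"yaw":0},{"xyz":[0,0,0],"yaw":0}]'
python3 - <<'E'
from h import *
b=r.get_image("side");s=r.sense();print(s["tool_pos"],s["contact_force"])
for d in r.masks_of("bracket","side"):
    if (k:=b[d["mask"]].mean(0))[2]>k[1]*1.2:
        print([fit({"side":d["mask"].astype(np.float32)},np.array([.562,-.224,-.07]),tl,.02) for tl in(0,.05)])
E
```

```text
time: 12.3
tool_pos: [0.6126, -0.228, 0.0911]
ee_rot: [0.0, 0.999, -0.036, 0.0]
contact_force: [-2.8, 0.9, 8.5]
opening: 0.001
grip_force: 4.0
time: 12.97
tool_pos: [0.6118, -0.2274, 0.1829]
ee_rot: [-0.001, 0.999, -0.036, -0.001]
contact_force: [-0.2, -0.0, 0.2]
opening: 0.004
grip_force: 0.0
[ 0.61164969 -0.22734043  0.18247598] [ 0.50919924 -0.72945936  0.97519809]
[(array([ 0.56440444, -0.23098517, -0.08556563]), np.float64(0.1198941022157669)), (array([ 0.56280256, -0.23068172, -0.12825049]), np.float64(0.12263615429401398))]
```

The bracket's pose is unchanged after pressing with 5–8 N, and the fingers are clear.

```bash
python3 -c "from bench import r;print(r.job_done())"
```

```text
the job is handed in; nothing more can be done
None
```

I handed the job in at about 13 s of the 51 s allowed: the blue bracket sits level, short leg on the packing block and long leg inside the yellow outline, and it did not rock when I pressed the boss with 5–8 N; the robot is clear and never went near the bridge or iron (I did not re-measure those two), and no verdict was returned.

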